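# Spring probe on the marked spot of a brake pad

## Robot

A 6-joint arm with a two-finger parallel gripper is mounted at the origin on a cart in front of the work surface, level with it; the furniture and walls round the work are solid. World frame = base frame: x ahead of the robot, y to its left, z up, the work surface at z = 0. Lengths are in m, angles in degrees, forces in N, time in s.
With the tool pointing down it reaches from about 0.4 to 0.825 m from the base axis. Payload 7 kg.
Tool frame: the origin (TCP) lies midway between the tips of the shut fingers; the grasp point (between the pads) lies r.pinch_z behind it (r.pinch_z is the distance from the TCP to the grasp point, in m); z points along the fingers, y is the line along which they close (so a half turn about z gives the same grasp; the last joint's range is limited). The gripper opens to 88 mm and grips with 3 to 60 N. Pads are 19 mm wide; open, the fingers measure 130 mm over their backs; the gripper's body (78 mm by 193 mm) begins 47 mm behind the grasp point.
Start: joints at [-50.071, 20.546, 0.682, 0, -70.136, -16.507], TCP at [0.268, -0.619, 0.199] pointing down, gripper open.
Joint ranges: [-176.03, 176.03], [-82.01, 121.73], [-58.28, 71.71], [-173.87, 95.51], [-174.79, -0.11], [-173.66, 173.66]. Speed limits (degrees/s): [136.94, 136.94, 172.46, 180, 180, 180].

## Interface

Orientations are given as [roll, pitch, yaw] about the fixed x, y, z axes, in that order (R = Rz(yaw) Ry(pitch) Rx(roll)).
In Python, from plant import r, optics, job gives the robot as it stands.
- The arm moves only by the shell command python3 -m crank 'ROWS' [FORCE]. ROWS is JSON, a list of rows, each an object with "xyz": the shift along the tool's x, y, z in units of 30 mm (1.0 is 30 mm), a list of three; "delta_rot": the turn, a rotation vector about the tool's x, y, z in degrees, a list of three; "claw": the closure, from 0 (fully open) to 1 (shut). A call has 1 to 20 rows; each row is the pose to reach, as a shift and turn from the pose commanded when the call began, along the tool's axes at that moment; what a row does not reach only later rows make up. A row lasts 1/8 s, in which the tool goes at most 62.5 mm and 10.7 degrees, less where a joint would pass 70% of its speed; a pose out of reach is approached as far as the arm can. A call with a gripper value outside its range is refused whole. The fingers move at their own pace and stop on an object; FORCE is the grip in N (left out, the last holds). Time passes only in rows, so rows that repeat a pose let the fingers close. It gives the time, the measured TCP pose, the force, the opening and the grip force at its end, in the units of the state.
- r.get_state(): the state, without advancing time (a new reading comes with each control period).
- optics.capture(name): name is "side" or "top" or "wrist"; returns a dict with "img" (384x512x3 uint8, blue, green, red), "fovy" (degrees; the focal length in pixels is half the picture's height over the tangent of half this angle, whatever the lens; pixels are square), "cx", "cy" (the principal point, pixels), "dist" ([k1, k2, p1, p2, k3] as OpenCV has them; the pictures are not rectified), "eye" and "rotation" of the camera in the world; the wrist camera has in their place "hand_eye" (4x4, takes a point from camera to tool coordinates, whose origin is the TCP and whose axes are the flange's). Camera axes: x right, y up, looking along -z (the intrinsics and any distortion apply to the point x, -y, -z); pixel columns grow to the right and rows downward; lengths in m; the calibration is good to about 2 mm. A picture is of the moment at which its call begins: read the wrist's pose just before it. There is no depth.
- job.close_job(): hands the job in; it is judged then, once.
The state is a dict: "time_s": time; "joints": joint angles; "qd": joint speeds; "joint_torque": joint torques, N m; "tcp_pos": TCP position; "eef_rot": TCP orientation; "contact_force": force on the tool from outside, world axes, zero at the start; "moment": the same for the moment, N m; "gripper_width": finger opening in m; "gripper_force": force on a finger pad.
Only numpy, scipy, OpenCV 4.12 (cv2) and the standard library are available. Lean on these libraries where they do the work, as an engineer would, in place of code of your own. Each camera call takes 0.05 s, during which the arm holds its last target. There are 200 camera calls.

## Task

Check the lining of the brake pad on the tilting table: lift the tall probe out of the parts bin and set its spring tip inside the chalk ring on the pad, the probe square to the pad's sloping face. Press gently until the plunger is about half way in, never driving it hard against its stop, and finish while still holding it there, for the reading to be taken. Leave the short plug gauge standing in the bin.

Things in the scene. Friction and masses are not known exactly. Their poses are not given: they have to be found in the camera images.
- probe_grip (a point): Tall probe, loose, 0.12 to 0.2 kg: point on its axis in the middle of the round bare-metal handle (24 mm in diameter, about 70 mm long, fine grooves). z runs along the axis, away from the tip. At the start it stands upright in a bore of the black block in the bin, hanging by its collar (34 mm in diameter, underside 45 mm below this point); this point is 99 mm, the top 134 mm above the desk.
- probe_tip (a point): Rounded end of the probe's steel plunger (8 mm in diameter), on the probe's axis, 87 mm below probe_grip when the plunger is fully out; it moves up with the plunger. The plunger comes out of a nose 18 mm in diameter and 30 mm long under the collar.
- plunger (a joint): Travel of the probe's spring plunger: 0 m fully out, 0.010 m at the stop, about 0.005 m when half way in. The spring resists with about 2 N at the start of its travel, 5 N half way in and 8 N at the stop.
- plug_gauge_grip (a point): Short plug gauge, loose, standing in the other bore of the block: same collar and nose as the probe but with a handle only 37 mm long (top 99 mm above the desk) and no plunger. Point on its axis, half-way up the handle, 80 mm above the desk. Stays where it is.
- bin: Open grey bin fixed to the desk, 170 (its x) by 200 mm (its y), walls 45 mm high. Origin: centre of underside, z up. Centred at x = +35 mm a fixed black block, 60 x 160 mm, top 54 mm above the desk, has two vertical 26 mm bores at y = +45 and -45 mm; probe and plug gauge stand in them, either way round. A bearing and a nut lie in the half toward -x.
- spot (a point): Centre of the chalk ring (18 mm across) on the lining of the brake pad that is clipped to the tilting table; it lies on the face of the lining, in the half toward the pad's +y end. z points square out of the face, x up the slope across the pad, y along the pad (pad 54 x 116 mm). Steel clips at the edges of the pad stand no higher than its face.
- table (a joint): Slope of the tilting table about its level front hinge: 0 rad is level, larger is steeper, the far edge rising so that the face looks up and back toward the table's front edge (its -x). Stiff: it stays as set under a light push.
- stand: Base of the tilting table, fixed to the desk, 140 mm (its x) by 170 mm (its y); origin at the centre of its underside, z up, front edge at -x. Everything on it stays below 100 mm above the desk.

How it is judged (in metres and radians):
On the way:
1. the probe is held clear above the bin (height (world z) of probe_tip above 0.06 m and contact force between the fingers and probe above 2 N), for 0.2 s.
At the end, for the whole second after the job is handed in: The gripper still holds the probe, at rest, its tip on the pad within 9 mm of the ring's centre, its axis within 8 degrees of square to the pad's face, the plunger between 2 and 8 mm in (2 to 9 N on the pad); plug gauge within 30 mm of where it was (distance between probe_tip and spot below 0.009 m and angle between the z axis of probe_grip and the z axis of spot, either way round below 0.14 rad and value of joint plunger between 0.002 and 0.008 m and contact force between probe and pad between 2 and 9 N and contact force between the fingers and probe above 2 N and linear speed of probe below 0.02 m/s and distance of plug_gauge_grip from where it was at the start of the episode below 0.03 m); the arm keeps its last pose, push and grip.
It fails at once if the probe is driven hard into the pad (over 18 N) (contact force between probe and pad above 18 N).
It fails at once if the plug gauge is taken out of its bore or knocked about (distance of plug_gauge_grip from where it was at the start of the episode above 0.03 m).
It also fails if it takes over 38 s, if anything falls off the work surface, if the arm or the gripper's body presses on something with over 40 N, if the wrist force passes 120 N, or if a joint passes its speed limit or range.

## Working session

There is one attempt and no reset: what is moved stays moved. The work goes in short steps, Python scripts to look and compute and a shell command to move; the robot and the scene stay as the last step left them, time stands still between calls to the robot, and variables do not carry over. Pictures are saved under pics/ and viewed, at most 10 in all, crops included, and the job is handed in when it is done.

```bash
mkdir -p pics; cat > h.py <<'E'
import numpy as np, cv2
from plant import r, optics, job
from scipy.spatial.transform import Rotation as R
def K(c):
    f=c["img"].shape[0]/2/np.tan(np.radians(c["fovy"])/2)
    return np.array([[f,0,c["cx"]],[0,f,c["cy"]],[0,0,1]])
def campose(c,st=None):
    if "eye" in c: return np.array(c["eye"]),np.array(c["rotation"]).reshape(3,3)
    T=np.eye(4);T[:3,:3]=Rt(st);T[:3,3]=st["tcp_pos"]
    T=T@np.array(c["hand_eye"]).reshape(4,4); return T[:3,3],T[:3,:3]
def Rt(st): return R.from_euler("xyz",st["eef_rot"],degrees=True).as_matrix()
def ray(c,uv,st=None):
    e,Q=campose(c,st)
    p=cv2.undistortPoints(np.array([[uv]],float),K(c),np.array(c["dist"],float))[0,0]
    d=Q@np.array([p[0],-p[1],-1]); return e,d/np.linalg.norm(d)
def onz(c,uv,z,st=None):
    e,d=ray(c,uv,st); return e+d*(z-e[2])/d[2]
def tri(rays):
    A=sum(np.eye(3)-np.outer(d,d) for e,d in rays); b=sum((np.eye(3)-np.outer(d,d))@e for e,d in rays)
    x=np.linalg.solve(A,b); return x,[np.linalg.norm((np.eye(3)-np.outer(d,d))@(x-e)) for e,d in rays]
def proj(c,P,st=None):
    e,Q=campose(c,st); q=(np.atleast_2d(P)-e)@Q; q=q*[1,-1,-1]
    return cv2.projectPoints(q.reshape(-1,1,3),np.zeros(3),np.zeros(3),K(c),np.array(c["dist"],float))[0].reshape(-1,2)
E
python3 - <<'E'
from h import *
import pickle
st=r.get_state(); print(st, r.pinch_z)
C={n:optics.capture(n) for n in("side","top","wrist")}
pickle.dump((st,C),open("c0.pkl","wb"))
for n in C: print(n,{k:v for k,v in C[n].items() if k!="img"})
cv2.imwrite("pics/top0.png",cv2.resize(C["top"]["img"],(800,600),interpolation=cv2.INTER_CUBIC))
cv2.imwrite("pics/side0.png",cv2.resize(C["side"]["img"],(800,600),interpolation=cv2.INTER_CUBIC))
E
```

```text
{'time_s': 0.0, 'joints': array([-5.00710833e+01,  2.05918845e+01,  6.35170647e-01, -2.02095012e-02,
       -7.01368504e+01, -1.65080375e+01]), 'qd': array([-0.06098946,  0.00901001,  0.11075784,  0.03375586, -0.03070386,
       -0.02464249]), 'joint_torque': array([ 1.91359875e-03, -5.82714272e+01,  2.93061680e+01,  6.99740097e+00,
        6.91430309e-03, -1.99353390e-04]), 'tcp_pos': array([ 0.26807556, -0.61890631,  0.19792799]), 'eef_rot': array([ 1.79904894e+02, -8.37364694e-03, -1.56585996e+02]), 'contact_force': array([ 0.44027199,  0.14628724, -1.35606232]), 'moment': array([-0.0519317,  0.0460842,  0.0187828]), 'gripper_force': 0.0, 'gripper_width': 0.08771511131298283} 0.0188
side {'fovy': 45.19386890386741, 'cx': 253.89547251663384, 'cy': 184.85348371679513, 'dist': array([-0.16140095,  0.        ,  0.        ,  0.        ,  0.        ]), 'eye': array([ 0.57640725, -0.81183909,  0.50885103]), 'rotation': array([6.28731352e+01, 1.97710150e-02, 1.45043534e+00])}
top {'fovy': 43.024341536768354, 'cx': 255.31063180526294, 'cy': 191.54759374020068, 'dist': array([-0.08653979,  0.        ,  0.        ,  0.        ,  0.        ]), 'eye': array([ 0.29941785, -0.01210104,  1.18386999]), 'rotation': array([ 11.94592978,  -0.26095528, -83.55650866])}
wrist {'fovy': 67.02582914337032, 'cx': 253.1203699930925, 'cy': 185.95522266829988, 'dist': array([-0.00250552,  0.        ,  0.        ,  0.        ,  0.        ]), 'hand_eye': array([[ 5.41687504e-05,  9.55450823e-01,  2.95150338e-01,
         8.00625976e-02],
       [ 9.99999990e-01, -1.33481174e-05, -1.40319271e-04,
         9.11531874e-04],
       [-1.30128461e-04,  2.95150342e-01, -9.55450814e-01,
        -1.85680283e-01],
       [ 0.00000000e+00,  0.00000000e+00,  0.00000000e+00,
         1.00000000e+00]])}
```

View pics/top0.png

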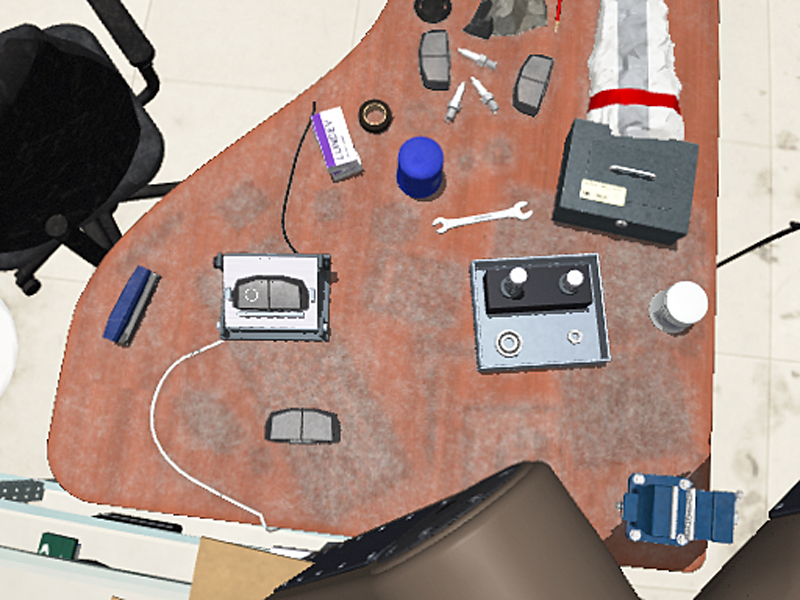

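View pics/side0.png

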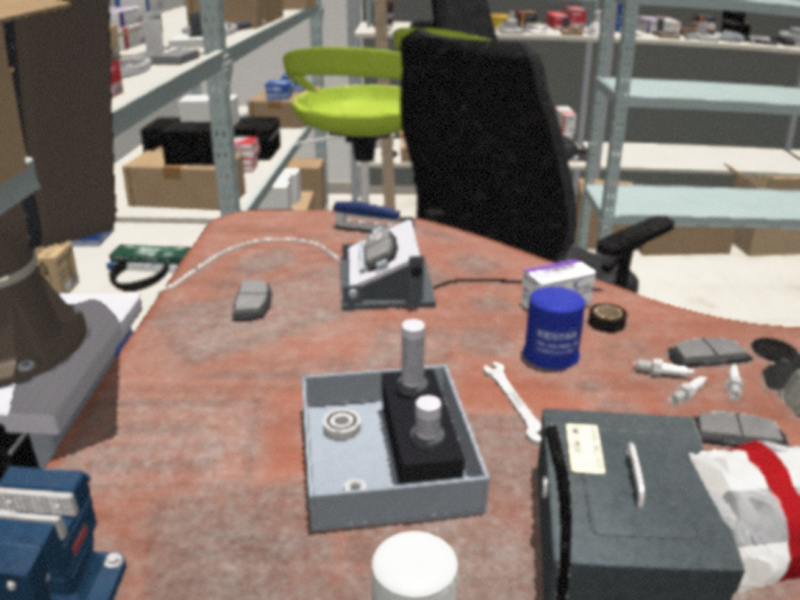

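Top: the tall probe's top is at (517,275) and the plug gauge's at (572,278). The ring is at (251,295) on the pad. Side: the tall probe's top is at (412,326), and the table slopes up to the right.

```bash
sed -i 's/np.array(c\["rotation"\]).reshape(3,3)/R.from_euler("xyz",c["rotation"],degrees=True).as_matrix()/' h.py
python3 - <<'E'
from h import *
import pickle
st,C=pickle.load(open("c0.pkl","rb")); s=1.5625
T,S=C["top"],C["side"]
print("probe top z.134",onz(T,(517/s,273/s),.134), tri([ray(T,(517/s,273/s)),ray(S,(413/s,326/s))]))
print("plug top z.099",onz(T,(572/s,276/s),.099), tri([ray(T,(572/s,276/s)),ray(S,(428/s,403/s))]))
print("spot",onz(T,(251/s,295/s),.07))
for p in [(475,265),(598,254),(608,362),(478,373)]: print("bin",onz(T,(p[0]/s,p[1]/s),.045))
a=T["img"][155:225,135:215]; b=S["img"][135:205,205:290]
a=cv2.resize(a,(400,350),interpolation=cv2.INTER_CUBIC);b=cv2.resize(b,(400,350),interpolation=cv2.INTER_CUBIC)
cv2.imwrite("pics/stand.png",np.hstack([a,b]))
E
```

```text
probe top z.134 [ 0.5777538  -0.15474965  0.134     ] (array([ 0.5778715 , -0.15552236,  0.12918146]), [np.float64(0.001131790090203518), np.float64(0.001131790090203401)])
plug top z.099 [ 0.59183348 -0.24093185  0.099     ] (array([ 0.59279083, -0.24223306,  0.09310205]), [np.float64(0.0006170159084641016), np.float64(0.0006170159084640674)])
spot [0.51557476 0.23068868 0.07      ]
bin [ 0.60661449 -0.10103129  0.045     ]
bin [ 0.6464041  -0.29083987  0.045     ]
bin [ 0.47875533 -0.31602715  0.045     ]
bin [ 0.44042913 -0.12092822  0.045     ]
```

View pics/stand.png

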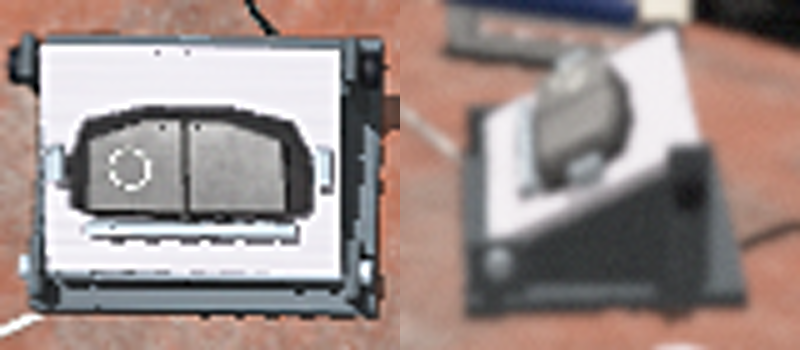

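The ring shows at crop (130,168) in the top view and about (570,75) in the side view. The plate corners are visible in both, so I'll triangulate the plane.

```bash
python3 - <<'E'
from h import *
import pickle
st,C=pickle.load(open("c0.pkl","rb"))
T,S=C["top"],C["side"]
t=lambda x,y:(135+x/5,155+y/5); s=lambda x,y:(205+(x-400)*85/400,135+y/5)
P=[]
for n,a,b in [("spot",(130,168),(570,75)),("FR",(345,272),(490,237)),("BR",(340,45),(700,143)),("BL",(40,45),(672,28)),("FL",(52,272),(487,108))]:
    x,e=tri([ray(T,t(*a)),ray(S,s(*b))]); P.append(x); print(n,x.round(4),np.round(e,4))
P=np.array(P[1:]); u,w,v=np.linalg.svd(P-P.mean(0)); n=v[2]*np.sign(v[2][2]); print("n",n,"tilt",np.degrees(np.arccos(n[2])),"az",np.degrees(np.arctan2(n[1],n[0])))
E
```

```text
spot [0.5174 0.2302 0.07  ] [0.0012 0.0012]
FR [0.4844 0.1273 0.033 ] [0.0001 0.0001]
BR [0.5854 0.1391 0.0758] [0.0005 0.0005]
BL [0.5702 0.2806 0.0752] [0.001 0.001]
FL [0.4696 0.2674 0.0355] [0.0015 0.0015]
n [-0.37348856 -0.0460338   0.92649187] tilt 22.105598017985344 az -172.97352785108274
```

```bash
cat >> h.py <<'E'
def goto(pos,Rm=None):
    st=r.get_state(); Q=Rt(st); d=Q.T@(np.array(pos)-st["tcp_pos"])/.03
    rv=np.degrees(R.from_matrix(Q.T@Rm).as_rotvec()) if Rm is not None else np.zeros(3)
    print("units",d.round(2),"rot",rv.round(1))
def frame(z,y): # tool frame with z dir, y approx dir
    z=np.array(z,float);z/=np.linalg.norm(z); y=np.array(y,float); y-=z*(y@z); y/=np.linalg.norm(y)
    return np.column_stack([np.cross(y,z),y,z])
def az(a): return np.array([np.cos(np.radians(a)),np.sin(np.radians(a)),0])
E
python3 -m crank '[{"xyz":[-2,1,-1.4],"delta_rot":[0,0,-10],"claw":0},{"xyz":[-15.6,10.1,-1.4],"delta_rot":[0,0,-76],"claw":0},{"xyz":[-15.6,10.1,-1.4],"delta_rot":[0,0,-76],"claw":0},{"xyz":[-15.6,10.1,-1.4],"delta_rot":[0,0,-76],"claw":0},{"xyz":[-15.6,10.1,-1.4],"delta_rot":[0,0,-76],"claw":0},{"xyz":[-15.6,10.1,-1.4],"delta_rot":[0,0,-76],"claw":0},{"xyz":[-15.6,10.1,-1.4],"delta_rot":[0,0,-76],"claw":0},{"xyz":[-15.6,10.1,-1.4],"delta_rot":[0,0,-76],"claw":0},{"xyz":[-15.6,10.1,-1.4],"delta_rot":[0,0,-76],"claw":0},{"xyz":[-15.6,10.1,-1.4],"delta_rot":[0,0,-76],"claw":0},{"xyz":[-15.6,10.1,-1.4],"delta_rot":[0,0,-76],"claw":0},{"xyz":[-15.6,10.1,-1.4],"delta_rot":[0,0,-76],"claw":0},{"xyz":[-15.6,10.1,-1.4],"delta_rot":[0,0,-76],"claw":0},{"xyz":[-15.6,10.1,-1.4],"delta_rot":[0,0,-76],"claw":0}]' 40
python3 - <<'E'
from h import *
import pickle
st=r.get_state(); c=optics.capture("wrist"); pickle.dump((st,c),open("c1.pkl","wb"))
print(st["tcp_pos"],st["eef_rot"],st["contact_force"])
for P in ([.5778,-.155,.134],[.592,-.2415,.099]): print(proj(c,P,st)*1.5625)
cv2.imwrite("pics/w1.png",cv2.resize(c["img"],(800,600),interpolation=cv2.INTER_CUBIC))
E
```

```text
time_s: 1.9
tcp_pos: [0.5769, -0.1561, 0.2411]
eef_rot: [-180.0, -0.0, -80.7]
contact_force: [0.6, 0.4, -0.5]
gripper_width: 0.0882
gripper_force: 0.0
[ 0.57691636 -0.15613708  0.2410532 ] [-1.79983267e+02 -1.87854788e-03 -8.06529788e+01] [ 0.55814218  0.36222805 -0.48067785]
[[393.70039207 275.92268037]]
[[393.85287934 139.24959923]]
```

View pics/w1.png

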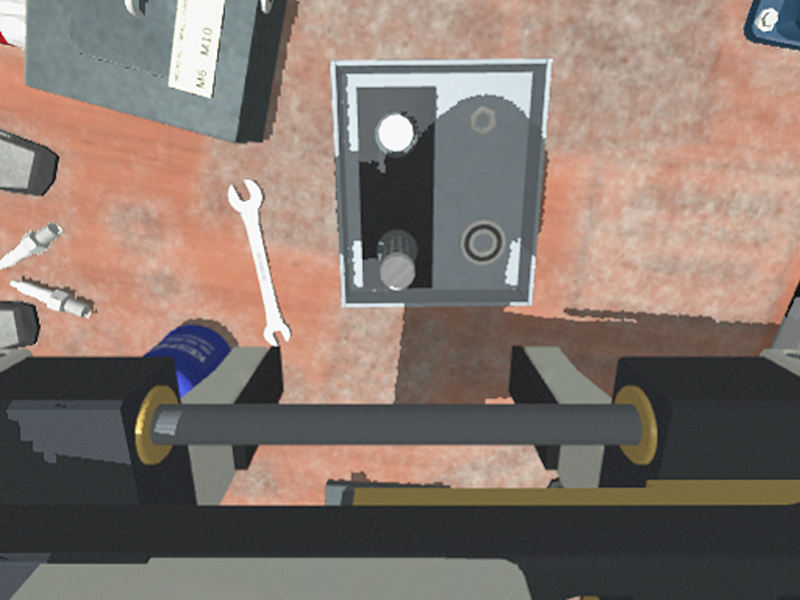

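The probe's top is at (397.5,271) and the plug's top at (396.5,132). Both are within a few mm of the prediction.

```bash
python3 - <<'E'
from h import *
import pickle
st,c=pickle.load(open("c1.pkl","rb")); s=1.5625
p=onz(c,(397.5/s,271/s),.134,st); q=onz(c,(396.5/s,132/s),.099,st); print(p,q,np.linalg.norm((p-q)[:2]))
d=p-q; print("bin x az",np.degrees(np.arctan2(d[1],d[0]))-90)
goto([p[0],p[1],.102-r.pinch_z],frame([0,0,-1],-az(9.5)))
E
```

```text
[ 0.57584726 -0.15877192  0.134     ] [ 0.59097398 -0.24643591  0.099     ] 0.08895949945218261
bin x az 9.79017725994197
units [0.09 0.05 5.26] rot [-0.  -0.  -0.1]
```

```bash
python3 -m crank '[{"xyz":[0.06,0.03,2],"delta_rot":[0,0,0],"claw":0},{"xyz":[0.06,0.03,3.5],"delta_rot":[0,0,0],"claw":0},{"xyz":[0.06,0.03,4.6],"delta_rot":[0,0,0],"claw":0},{"xyz":[0.06,0.03,5.26],"delta_rot":[0,0,0],"claw":0},{"xyz":[0.06,0.03,5.26],"delta_rot":[0,0,0],"claw":0},{"xyz":[0.06,0.03,5.26],"delta_rot":[0,0,0],"claw":0},{"xyz":[0.06,0.03,5.26],"delta_rot":[0,0,0],"claw":1},{"xyz":[0.06,0.03,5.26],"delta_rot":[0,0,0],"claw":1},{"xyz":[0.06,0.03,5.26],"delta_rot":[0,0,0],"claw":1},{"xyz":[0.06,0.03,5.26],"delta_rot":[0,0,0],"claw":1},{"xyz":[0.06,0.03,5.26],"delta_rot":[0,0,0],"claw":1},{"xyz":[0.06,0.03,5.26],"delta_rot":[0,0,0],"claw":1},{"xyz":[0.06,0.03,5.26],"delta_rot":[0,0,0],"claw":1},{"xyz":[0.06,0.03,5.26],"delta_rot":[0,0,0],"claw":1}]' 45
```

```text
time_s: 3.7
tcp_pos: [0.5766, -0.1572, 0.083]
eef_rot: [180.0, 0.0, -80.6]
contact_force: [-0.7, 0.4, -0.3]
gripper_width: 0.0232
gripper_force: 45.0
```

```bash
python3 -m crank '[{"xyz":[0,0,-0.8],"delta_rot":[0,0,0],"claw":1},{"xyz":[0,0,-2],"delta_rot":[0,0,0],"claw":1},{"xyz":[0,0,-3.5],"delta_rot":[0,0,0],"claw":1},{"xyz":[0,0,-5],"delta_rot":[0,0,0],"claw":1},{"xyz":[0,0,-5],"delta_rot":[0,0,0],"claw":1},{"xyz":[0,0,-5],"delta_rot":[0,0,0],"claw":1}]'
python3 - <<'E'
from h import *
n=np.array([-np.sin(np.radians(22))*np.cos(np.radians(6.4)),-np.sin(np.radians(22))*np.sin(np.radians(6.4)),np.cos(np.radians(22))])
tip=np.array([.5165,.2305,.071])+.06*n
goto(tip+n*.071,frame(-n,-az(6.4)))
E
```

```text
time_s: 4.45
tcp_pos: [0.5762, -0.157, 0.2324]
eef_rot: [180.0, 0.0, -80.6]
contact_force: [-0.3, 0.1, -1.3]
gripper_width: 0.0234
gripper_force: 45.0
units [-13.15   1.48   1.34] rot [22.   0.6  3. ]
```

```bash
python3 -m crank '[{"xyz":[-1,0,0],"delta_rot":[0,0,0],"claw":1},{"xyz":[-3,0.3,0],"delta_rot":[5,0,1],"claw":1},{"xyz":[-5,0.6,0],"delta_rot":[11,0.3,1.5],"claw":1},{"xyz":[-7,1,0],"delta_rot":[16,0.5,2],"claw":1},{"xyz":[-9,1.2,0],"delta_rot":[22,0.6,3],"claw":1},{"xyz":[-11,1.4,0.3],"delta_rot":[22,0.6,3],"claw":1},{"xyz":[-12.5,1.48,0.8],"delta_rot":[22,0.6,3],"claw":1},{"xyz":[-13.15,1.48,1.34],"delta_rot":[22,0.6,3],"claw":1},{"xyz":[-13.15,1.48,1.34],"delta_rot":[22,0.6,3],"claw":1},{"xyz":[-13.15,1.48,1.34],"delta_rot":[22,0.6,3],"claw":1},{"xyz":[-13.15,1.48,1.34],"delta_rot":[22,0.6,3],"claw":1}]'
python3 - <<'E'
from h import *
import pickle
st=r.get_state(); c=optics.capture("wrist"); s=optics.capture("side"); t=optics.capture("top"); pickle.dump((st,c,s,t),open("c2.pkl","wb"))
print(st["tcp_pos"],st["eef_rot"],st["contact_force"])
n=-Rt(st)[:,2]; tip=st["tcp_pos"]-n*.071
sp=np.array([.5165,.2305,.071])
print("wrist",proj(c,[tip,sp],st)*1.5625,"side",proj(s,[tip,sp]),"top",proj(t,[tip,sp]))
cv2.imwrite("pics/w2.png",cv2.resize(c["img"],(800,600),interpolation=cv2.INTER_CUBIC))
cv2.imwrite("pics/s2.png",cv2.resize(s["img"][80:200,180:340],(800,600),interpolation=cv2.INTER_CUBIC))
E
```

```text
time_s: 5.82
tcp_pos: [0.4686, 0.2239, 0.1931]
eef_rot: [-158.0, -0.0, -83.7]
contact_force: [0.2, -0.0, -0.8]
gripper_width: 0.0234
gripper_force: 45.0
[0.46855249 0.2239197  0.19305741] [-1.57991462e+02 -2.27160520e-03 -8.36891685e+01] [ 0.20574009 -0.01217346 -0.77328184]
wrist [[395.04291228 290.31254101]
 [396.40325406 267.3993887 ]] side [[230.91092799 128.50893247]
 [240.27435944 149.68727464]] top [[156.17682446 192.50889932]
 [160.70010922 188.33500628]]
```

View pics/w2.png

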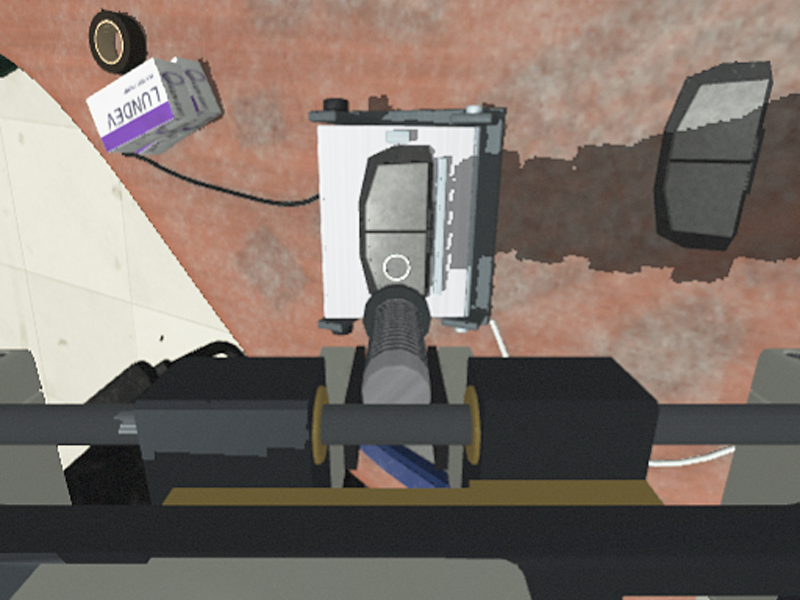

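View pics/s2.png

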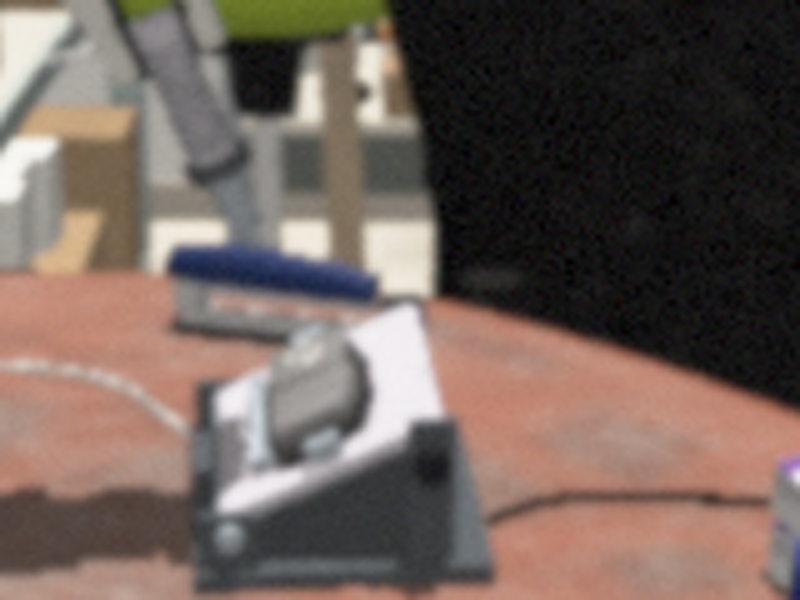

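The wrist view has the ring at (396.5,266), against a prediction of (396.4,267.4). The side view has the nose ending near (248,240), against (254,242) predicted for the tip. I'll refine the slope with three views.

```bash
python3 - <<'E'
from h import *
import pickle
st,c,S,T=pickle.load(open("c2.pkl","rb"))
t=lambda x,y:(135+x/5,155+y/5); s=lambda x,y:(180+x/5,80+y/5); w=lambda x,y:(x/1.5625,y/1.5625)
P=[]
for n,a,b,d in [("FR",(345,272),(218,515),(480,125)),("BR",(340,45),(438,420),(318,125)),("BL",(40,45),(412,303),(324,318)),("FL",(52,272),(212,385),(468,320))]:
    x,e=tri([ray(T,t(*a)),ray(S,s(*b)),ray(c,w(*d),st)]); P.append(x); print(n,x.round(4),np.round(e,4))
P=np.array(P); u,sv,v=np.linalg.svd(P-P.mean(0)); n=v[2]*np.sign(v[2][2]); print("tilt",np.degrees(np.arccos(n[2])),"az",np.degrees(np.arctan2(n[1],n[0])))
x,e=tri([ray(T,t(130,168)),ray(S,s(312,343)),ray(c,w(396.5,266),st)]);print("spot",x,e)
n=-Rt(st)[:,2]; x,e=tri([ray(T,t(130,168)),ray(c,w(396.5,266),st)]);print("spot2",x,e); print("above plate",(x-P.mean(0))@n)
E
```

```text
FR [0.4829 0.128  0.0308] [0.002  0.0003 0.0022]
BR [0.5841 0.1394 0.075 ] [0.001  0.0009 0.0004]
BL [0.5699 0.2812 0.0757] [0.0012 0.0005 0.0013]
FL [0.4673 0.2697 0.034 ] [0.0024 0.0008 0.0029]
tilt 22.71702840496961 az -172.16579223900487
spot [0.51788282 0.22965627 0.07272529] [np.float64(0.0022378467011983662), np.float64(0.0041295014968451196), np.float64(0.0019287433133068786)]
spot2 [0.51565526 0.22902191 0.07309937] [np.float64(0.00024822822920058995), np.float64(0.0002482282292006318)]
above plate 0.020687191428190158
```

```bash
python3 - <<'E'
from h import *
st=r.get_state(); n=-Rt(st)[:,2]
goto(np.array([.5163,.2297,.0722])+n*(.071+.010))
E
```

```text
units [-0.01  0.03  1.64] rot [0. 0. 0.]
```

```bash
python3 -m crank '[{"xyz":[0,0.03,0.8],"delta_rot":[0,0,0],"claw":1},{"xyz":[0,0.03,1.3],"delta_rot":[0,0,0],"claw":1},{"xyz":[0,0.03,1.64],"delta_rot":[0,0,0],"claw":1},{"xyz":[0,0.03,1.64],"delta_rot":[0,0,0],"claw":1},{"xyz":[0,0.03,1.64],"delta_rot":[0,0,0],"claw":1},{"xyz":[0,0.03,1.64],"delta_rot":[0,0,0],"claw":1}]'
python3 - <<'E'
from h import *
st=r.get_state()
n=-Rt(st)[:,2]; F=[]
for i in range(4): s=optics.capture("side"); F.append(r.get_state()["contact_force"]@n)
t=optics.capture("top"); c=optics.capture("wrist"); print("F.n",np.round(F,2))
tip=st["tcp_pos"]-n*.071; sp=np.array([.5163,.2297,.0722])
print("side",(proj(s,[tip,sp])-[205,110])*[7,7],"top",(proj(t,[tip,sp])-[130,155])*7)
cv2.imwrite("pics/s3.png",np.hstack([cv2.resize(s["img"][110:180,205:262],(399,490),interpolation=cv2.INTER_CUBIC),cv2.resize(t["img"][155:225,130:187],(399,490),interpolation=cv2.INTER_CUBIC)]))
E
```

```text
time_s: 6.72
tcp_pos: [0.4859, 0.227, 0.1476]
eef_rot: [-157.9, 0.0, -83.6]
contact_force: [-0.0, 0.6, -1.4]
gripper_width: 0.0226
gripper_force: 45.0
F.n [-1.51 -1.02 -0.56 -1.54]
side [[234.77915312 249.58953203]
 [246.18496733 275.52255454]] top [[208.45286009 238.4526771 ]
 [216.49918073 233.42381963]]
```

View pics/s3.png

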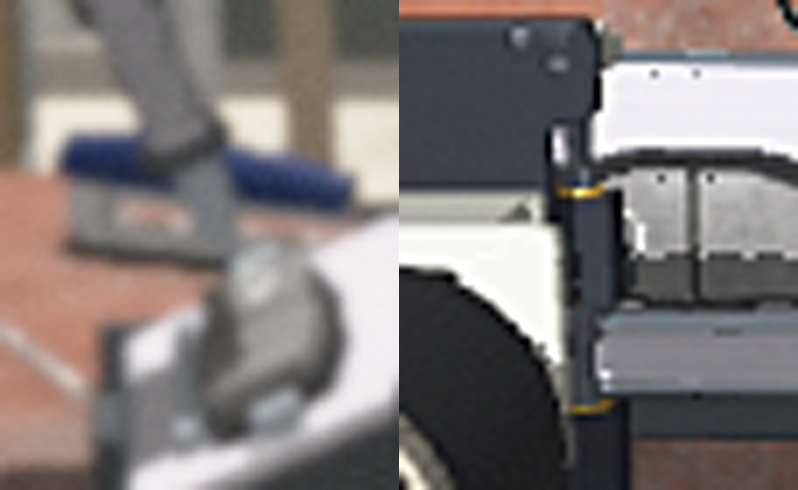

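The nose is just above the ring, ending near (225,240) with the ring near (255,275). The free-air baseline force is about -1.1 N. Next is a guarded approach.

```bash
cat > f.py <<'E'
from h import *
st=r.get_state(); n=-Rt(st)[:,2]; F=[];L=[]
for i in range(8): optics.capture("side"); q=r.get_state(); F.append(q["contact_force"]); L.append(q["tcp_pos"])
F=np.mean(F,0); sp=np.array([.5163,.2297,.0722]); p=np.mean(L,0)
print("F.n %.2f"%(F@n+1.1), "depth past nominal contact mm %.2f"%(((sp-p)@n+.071)*1e3),"lat",(1e3*Rt(st).T@(p-sp))[:2].round(1),"t",r.get_state()["time_s"])
E
python3 -m crank '[{"xyz":[0,0,0.1],"delta_rot":[0,0,0],"claw":1},{"xyz":[0,0,0.2],"delta_rot":[0,0,0],"claw":1},{"xyz":[0,0,0.2],"delta_rot":[0,0,0],"claw":1}]'; python3 f.py
python3 -m crank '[{"xyz":[0,0,0.05],"delta_rot":[0,0,0],"claw":1},{"xyz":[0,0,0.1],"delta_rot":[0,0,0],"claw":1},{"xyz":[0,0,0.1],"delta_rot":[0,0,0],"claw":1}]'; python3 f.py
```

```text
time_s: 7.4
tcp_pos: [0.488, 0.2266, 0.1409]
eef_rot: [-158.0, -0.1, -83.6]
contact_force: [0.6, 0.1, -1.1]
gripper_width: 0.0227
gripper_force: 45.0
F.n 0.20 depth past nominal contact mm -3.72 lat [-0.2  0.5] t 7.8
time_s: 8.18
tcp_pos: [0.4891, 0.2268, 0.1383]
eef_rot: [-158.0, -0.0, -83.6]
contact_force: [-1.3, -0.0, -0.8]
gripper_width: 0.0231
gripper_force: 45.0
F.n -0.10 depth past nominal contact mm -0.74 lat [-0.3  0.5] t 8.575
```

```bash

python3 -m crank '[{"xyz":[0,0,0.05],"delta_rot":[0,0,0],"claw":1},{"xyz":[0,0,0.05],"delta_rot":[0,0,0],"claw":1}]' >/dev/null; python3 f.py
python3 -m crank '[{"xyz":[0,0,0.05],"delta_rot":[0,0,0],"claw":1},{"xyz":[0,0,0.05],"delta_rot":[0,0,0],"claw":1}]' >/dev/null; python3 f.py
```

```text
F.n 0.18 depth past nominal contact mm 0.76 lat [-0.3  0.4] t 9.225
F.n 0.07 depth past nominal contact mm 2.26 lat [-0.3  0.4] t 9.875
```

```bash

python3 -m crank '[{"xyz":[0,0,0.05],"delta_rot":[0,0,0],"claw":1},{"xyz":[0,0,0.05],"delta_rot":[0,0,0],"claw":1}]' >/dev/null; python3 f.py
python3 -m crank '[{"xyz":[0,0,0.05],"delta_rot":[0,0,0],"claw":1},{"xyz":[0,0,0.05],"delta_rot":[0,0,0],"claw":1}]' >/dev/null; python3 f.py
```

```text
F.n 2.91 depth past nominal contact mm 3.67 lat [-0.4  0.3] t 10.525
F.n 3.75 depth past nominal contact mm 5.22 lat [-0.4  0.4] t 11.175
```

Contact came at about 2.8 mm, so I need roughly 2.6 mm more.

```bash

python3 -m crank '[{"xyz":[0,0,0.04],"delta_rot":[0,0,0],"claw":1},{"xyz":[0,0,0.08],"delta_rot":[0,0,0],"claw":1},{"xyz":[0,0,0.08],"delta_rot":[0,0,0],"claw":1},{"xyz":[0,0,0.08],"delta_rot":[0,0,0],"claw":1}]'; python3 f.py
python3 - <<'E'
from h import *
st=r.get_state(); s=optics.capture("side"); c=optics.capture("wrist")
cv2.imwrite("pics/s4.png",np.hstack([cv2.resize(s["img"][110:180,205:262],(399,490),interpolation=cv2.INTER_CUBIC),cv2.resize(c["img"][70:270,180:340],(392,490),interpolation=cv2.INTER_CUBIC)]))
E
```

```text
time_s: 11.68
tcp_pos: [0.4923, 0.2274, 0.1308]
eef_rot: [-158.0, -0.0, -83.6]
contact_force: [-2.0, 0.3, 4.0]
gripper_width: 0.0227
gripper_force: 45.0
F.n 4.53 depth past nominal contact mm 7.60 lat [-0.4  0.4] t 12.075
```

View pics/s4.png

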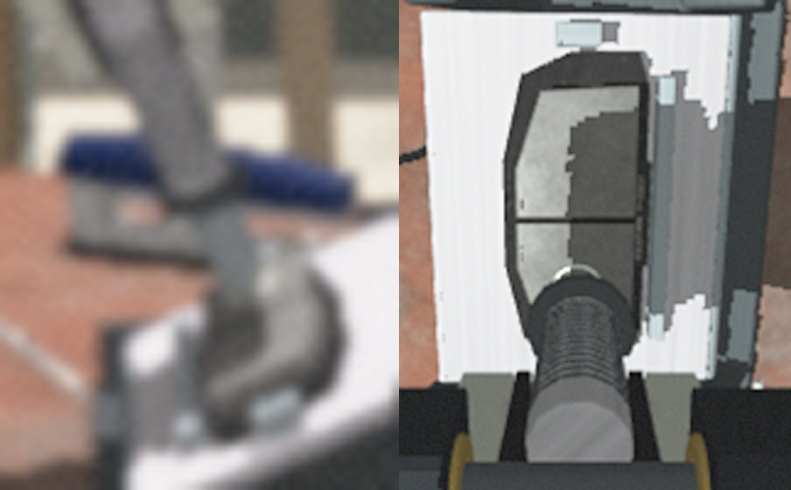

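The tip is pressed within the ring, and the ring's far arc still shows above the collar at wrist crop (578,266). I'll check the lateral position against that arc.

```bash
python3 - <<'E'
from h import *
st=r.get_state(); c=optics.capture("wrist"); Q=Rt(st); n=-Q[:,2]
tip=st["tcp_pos"]-n*(.071-.0048)   # contact point on the axis
print("tip",tip)
for k in (7.5,9): # far edge of ring if the ring were centred on tip
    print(k,(proj(c,tip+Q[:,0]*k/1e3,st)-[180,70])*2.45+[399,0])
E
```

```text
tip [0.51696523 0.23016406 0.06947252]
7.5 [[577.40233247 268.10241165]]
9 [[577.40078337 264.18191712]]
```

```bash
python3 -c "
from plant import job; print(job.close_job())"
```

```text
the job is handed in; nothing more can be done
None
```

I handed the job in with the probe still held on the pad: its tip is within about 1 mm of the ring's centre and square to the measured 22° slope. The plunger is about 4.8 mm in at roughly 4.5 N, the plug gauge was not touched, and no verdict was returned.

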